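# Lift the instrument basket out of the ultrasonic cleaner with the lifting hook

## Task

The cleaning cycle is over and the tank is drained: take the black-handled lifting hook out of the cream tray, put its bar through the eye at the top of the wire basket's bail, and lift the basket out of the ultrasonic cleaner, level, with both instruments in it and without the gripper itself ever touching the basket. Finish while still holding it: the basket hangs from the hook over the tank, level and still, its bottom about 4 cm above the tank's rim. Leave the bottle, the petri dish and the tank lid where they are.

Things in the scene. Friction and masses are not known exactly. Their poses are not given: they have to be found in the camera images.
- hook: Lifting hook, 110 to 145 g, upright in the tray. Black handle 100 (x) x 22 (y) x 30 mm (z); origin at the centre of its underside. From its front a flat steel bar 8 wide, 6 high (14 x 14 ferrule to x = 59) runs to x = 115, centreline at z = 15; the last 6 mm is turned up to z = 26 as a stop. Grip the handle from above across y, near x = 30, firmly (50 N or more): the load hangs in front.
- seat (a point): Point on the centreline of the hook's bar just behind the turned-up tip, at x = 105, y = 0, z = 15 mm in the hook's frame: the place where the eye should hang.
- basket: Bare steel wire basket, loose, standing on the tank floor. 72 (x) x 130 (y) x 40 mm (z), origin at the centre of its underside. A rigid bail of dark 5 mm wire rises from the middle of its two short ends, in the plane x = 0, to an eye above the middle. 0.15 to 0.25 kg, instruments 55 g more.
- eye (a point): Centre of the eye of the bail, 115 mm above the basket's underside: two turns of 5 mm wire side by side, ring of 27 mm inner and 37 mm outer diameter, 11 mm thick; its hole runs along the basket's x axis. The basket hangs level from it. Hanging on the bar, the eye's centre is about 10 mm below the bar's centreline.
- cleaner: Bench-top ultrasonic cleaner, white, fixed. 126 (x) x 190 (y) x 130 mm (z), origin under its centre; the control panel is on its -x side, turned roughly to the robot. Open tank in the top, 88 (x) x 152 (y) mm, 65 mm deep, its floor 65 mm above the bench. The basket stands in it with its axes within 0.05 rad of the cleaner's.
- tank (a point): Centre of the tank's mouth, level with the rim, 130 mm above the bench.
- forceps: Steel forceps 105 mm long (along y), 12 mm wide, 6 mm thick, loose in the basket on its floor; origin at the middle of the underside.
- scalpel: Scalpel 105 mm long (along y), 10 mm wide, 5 mm thick, loose in the basket on its floor; origin near the middle of the underside.
- tray: Cream dissecting tray, fixed, 370 (x) x 270 (y) mm, floor 6 mm above the bench, walls 40 mm high with a narrow outer lip; origin under its centre.
- bottle: Bottle 56 mm in diameter, 145 mm high, green cap, standing in the tray's far left part; origin at the centre of its foot. Bystander.
- petri: Covered glass petri dish 95 mm in diameter, 20 mm high, on the bench; origin at the centre of its underside. Bystander.
- lid: The cleaner's steel lid, 100 x 164 x 8 mm with a black knob to 28 mm, lying on the bench; origin at the centre of its underside. Bystander.
There are look-alikes about, which are no part of the job. There is more than one size of the hook; the one meant has the size given above.

How it is judged (in metres and radians):
On the way:
1. the hook's bar is through the eye of the basket's bail while the basket still stands in the tank (x of eye in the frame of hook between 0.052 and 0.114 m and y of eye in the frame of hook between -0.014 and 0.014 m and z of eye in the frame of hook between -0.003 and 0.033 m and height (world z) of basket below 0.085 m and contact force between the fingers and hook above 1 N), for 0.2 s.
At the end, for the whole second after the job is handed in: Gripper holds the hook, basket hangs by its eye on the bar: underside 20 to 70 mm above the rim, within 35 mm of the tank's centre, tilt below 0.12 rad, slower than 0.03 m/s and 0.3 rad/s, both instruments in it, cleaner, fingers and arm not touching it (height (world z) of basket between 0.15 and 0.2 m and horizontal distance between basket and tank below 0.035 m and angle between basket's own z axis and vertical below 0.12 rad and linear speed of basket below 0.03 m/s and angular speed of basket below 0.3 rad/s and x of eye in the frame of hook between 0.052 and 0.114 m and y of eye in the frame of hook between -0.014 and 0.014 m and z of eye in the frame of hook between -0.003 and 0.033 m and contact force between hook and basket above 1 N and contact force between the fingers and hook above 2 N and contact force between each of basket, hook and cleaner below 0.1 N and contact force between each of the arm, the fingers and basket below 0.1 N and x of forceps in the frame of basket between -0.04 and 0.04 m and y of forceps in the frame of basket between -0.07 and 0.07 m and z of forceps in the frame of basket between -0.003 and 0.04 m and x of scalpel in the frame of basket between -0.04 and 0.04 m and y of scalpel in the frame of basket between -0.07 and 0.07 m and z of scalpel in the frame of basket between -0.003 and 0.04 m); the arm keeps its last pose, push and grip.
It fails at once if the gripper or arm touches the basket (contact force between any of the arm, the fingers and basket above 1 N).
It fails at once if the basket is tipped more than 0.35 rad (angle between basket's own z axis and vertical above 0.35 rad).
It fails at once if the bottle is moved more than 30 mm or tipped (distance of bottle from where it was at the start of the episode above 0.03 m or angle between bottle's own z axis and vertical above 0.3 rad).
It fails at once if the petri dish is moved more than 30 mm (distance of petri from where it was at the start of the episode above 0.03 m).
It fails at once if the tank lid is moved more than 30 mm (distance of lid from where it was at the start of the episode above 0.03 m).
It also fails if it takes over 64 s, if anything falls off the work surface, if the arm or the gripper's body presses on something with over 40 N, if the wrist force passes 120 N, or if a joint passes its speed limit or range.

## Robot

A 6-joint arm with a two-finger parallel gripper is mounted at the origin on the work surface. World frame = base frame: x ahead of the robot, y to its left, z up, the work surface at z = 0. Lengths are in mm, angles in rad, forces in N, time in s.
With the tool pointing down it reaches from about 400 to 925 mm from the base axis. Payload 12.5 kg.
Tool frame: the origin (TCP) lies midway between the tips of the shut fingers; the grasp point (between the pads) lies 19 mm behind it; z points along the fingers, y is the line along which they close (so a half turn about z gives the same grasp; the last joint's range is limited). The gripper opens to 95 mm and grips with 3 to 60 N. Pads are 20 mm wide; open, the fingers measure 119 mm over their backs; the gripper's body (75 mm by 180 mm) begins 59 mm behind the grasp point.
Start: joints at [-1.407, 0.491, 1.559, -0, 1.092, -0.106], TCP at [166.609, -602.402, 214.661] pointing down, gripper open.
Joint ranges: [-3.1, 3.1], [-0.84, 2.19], [0.05, 2.79], [-1.13, 4.28], [0.06, 2.93], [-2.69, 2.69]. Speed limits (rad/s): [2.22, 2.22, 2.79, 3.14, 3.14, 3.14].

## Interface

Orientations are given as [roll, pitch, yaw] about the fixed x, y, z axes, in that order (R = Rz(yaw) Ry(pitch) Rx(roll)).
In Python, from cell import * gives the robot as it stands. The module is installed in compiled form; this text tells all that it offers.
- The arm moves only by the tool arm_command, never from a script. Its arguments are lists of equal length, an entry for each row: "delta_pos": the shift along the world's x, y, z in units of 250 mm (1.0 is 250 mm), a list of three; "delta_rot": the turn, a rotation vector about the world's x, y, z in units of 90 degrees (1.0 is 90 degrees), a list of three; "claw": the closure, from 0 (fully open) to 1 (shut). In form: {"delta_pos": [[tx, ty, tz], ...], "delta_rot": [[wx, wy, wz], ...], "claw": [claw, ...]}. A call has exactly 5 rows; each row is the pose to reach, as a shift and turn from the pose commanded when the call began; what a row does not reach only later rows make up. A row lasts 1/12 s, in which the tool goes at most 41.7 mm and 7.16 degrees, less where a joint would pass 70% of its speed; a pose out of reach is approached as far as the arm can. A call with a number of a shift or a turn outside -1 to 1 is refused whole. A call with a gripper value outside its range is refused whole. The fingers move at their own pace and stop on an object; the grip force is fixed at half the most. Time passes only in rows, so rows that repeat a pose let the fingers close, or fill a call up. It gives the time, the measured TCP pose, the force, the opening and the grip force at its end, in the units of the state.
- state(): the state, without advancing time (a new reading comes with each control period).
- read_camera(name): name is "side" or "top" or "wrist"; returns the picture (384x512x3 uint8, red, green, blue); there is no depth.
- calibration(name): a dict with "camera_matrix" (3x3 intrinsics, pixels), "T" (4x4, takes a point from camera to world coordinates). Camera axes: x right, y down, z forward; pixel columns grow to the right and rows downward; lengths in mm; the calibration is good to about 2 mm. A picture is of the moment at which its call begins: read the wrist's pose just before it. calibration takes no time and is no camera call; for the wrist camera it gives the pose at the moment of the call.
- job_done(): hands the job in; it is judged then, once.
The state is a dict: "t": time; "joints": joint angles; "qvel": joint speeds; "tau": joint torques, N m; "eef_pos": TCP position; "tcp_rot": TCP orientation; "ft_force": force on the tool from outside, world axes, zero at the start; "moment": the same for the moment, N m; "opening": opening from 0.0 (shut) to 1.0 (fully open); "grip_force": force on a finger pad.
Only numpy, scipy, OpenCV 4.12 (cv2) and the standard library are available. Lean on these libraries where they do the work, as an engineer would, in place of code of your own. Each camera call takes 0.05 s, during which the arm holds its last target. There are 200 camera calls.

## Working session

There is one attempt and no reset: what is moved stays moved. The work goes in short steps, Python scripts to look and compute and a tool call to move; the robot and the scene stay as the last step left them, time stands still between calls to the robot, and variables do not carry over. Pictures are saved under pics/ and viewed, at most 10 in all, crops included, and the job is handed in when it is done.

Besides the shell and the picture viewer there is one more tool, called after ">>>" by a JSON object that holds its "fn" and its "kwargs". arm_command: Moves the arm, as the interface text tells. Shifts and turns lie within -1 to 1; 1 stands for 250 mm of shift or 90 degrees of turn. Its arguments: {"type":"object","properties":{"delta_pos":{"type":"array"},"delta_rot":{"type":"array"},"claw":{"type":"array"}},"required":["delta_pos","delta_rot","claw"]}

```bash
mkdir -p pics
cat > h.py <<'E'
from cell import *
import numpy as np, cv2
def snap(n,f,crop=None,s=1):
    im=read_camera(n)[:,:,::-1]
    cv2.imwrite('pics/raw_'+f,im)
    if crop: x0,y0,x1,y1=crop; im=im[y0:y1,x0:x1]
    cv2.imwrite('pics/'+f,cv2.resize(im,None,fx=s,fy=s,interpolation=cv2.INTER_CUBIC))
def px(n,u,v,z):
    c=calibration(n);K=np.array(c['camera_matrix']);T=np.array(c['T'])
    d=T[:3,:3]@np.linalg.inv(K)@[u,v,1];o=T[:3,3]
    return (o+d*(z-o[2])/d[2]).round(1)
def proj(n,p):
    c=calibration(n);K=np.array(c['camera_matrix']);T=np.linalg.inv(np.array(c['T']))
    q=K@(T[:3,:3]@np.array(p,float)+T[:3,3]);return (q[:2]/q[2]).round(1)
E
python3 - <<'E'
from h import *
snap('top','t.png',None,1.55);snap('side','s.png',None,1.55)
for n in('top','side'):print(calibration(n))
print(state())
E
```

```text
{'camera_matrix': array([[370.72477328,   0.        , 253.81515465],
       [  0.        , 370.72477328, 191.08919488],
       [  0.        ,   0.        ,   1.        ]]), 'T': array([[-2.06618659e-02, -9.90018615e-01,  1.39413880e-01,
         2.97765795e+02],
       [-9.99588491e-01,  2.32312060e-02,  1.68273273e-02,
         6.83363882e+01],
       [-1.98981198e-02, -1.39008826e-01, -9.90091214e-01,
         1.26535501e+03],
       [ 0.00000000e+00,  0.00000000e+00,  0.00000000e+00,
         1.00000000e+00]])}
{'camera_matrix': array([[355.15366141,   0.        , 249.83030679],
       [  0.        , 355.15366141, 194.23934842],
       [  0.        ,   0.        ,   1.        ]]), 'T': array([[-9.70987601e-01, -1.65753983e-01,  1.72362108e-01,
         2.32049200e+02],
       [-2.38459760e-01,  6.17236930e-01, -7.49770308e-01,
         1.11406320e+03],
       [ 1.78891562e-02, -7.69119100e-01, -6.38855061e-01,
         1.02628279e+03],
       [ 0.00000000e+00,  0.00000000e+00,  0.00000000e+00,
         1.00000000e+00]])}
{'t': 0.1, 'joints': array([-1.40658161e+00,  4.91509879e-01,  1.55936835e+00,  1.02242107e-05,
        1.09169798e+00, -1.05601005e-01]), 'qvel': array([ 0.00215324, -0.00103969, -0.00125416,  0.00114988,  0.00010428,
        0.00074618]), 'tau': array([ 3.67640270e-03, -6.13623333e+01, -2.58606380e+01,  6.94450387e-02,
        4.70663491e-02, -6.50012157e-05]), 'eef_pos': array([ 166.5863313 , -602.17880286,  214.12053908]), 'tcp_rot': array([-3.14061553e+00, -1.12689971e-04,  2.69810952e-01]), 'ft_force': array([0.48377718, 0.04588374, 0.56599859]), 'moment': array([ 0.07498605, -0.01819909, -0.03885208]), 'grip_force': 0.0, 'opening': 0.9982468283208912}
```

View pics/t.png

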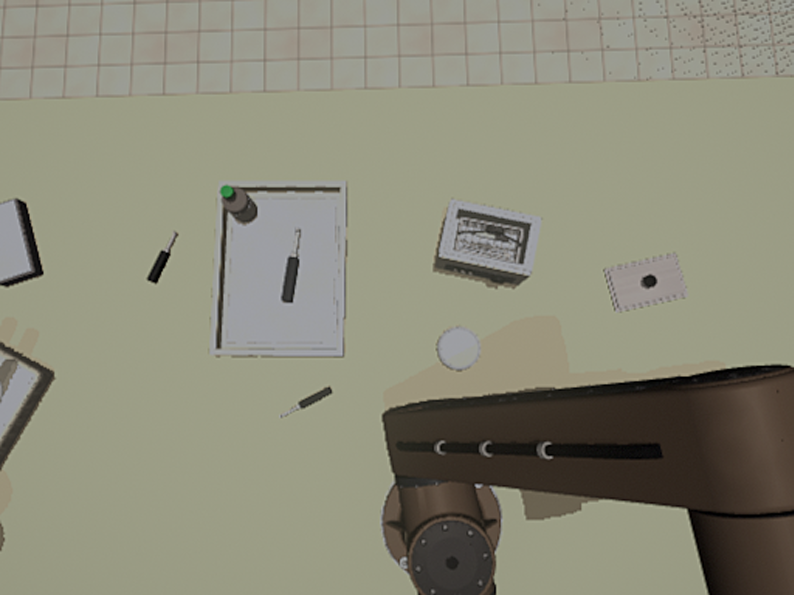

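View pics/s.png

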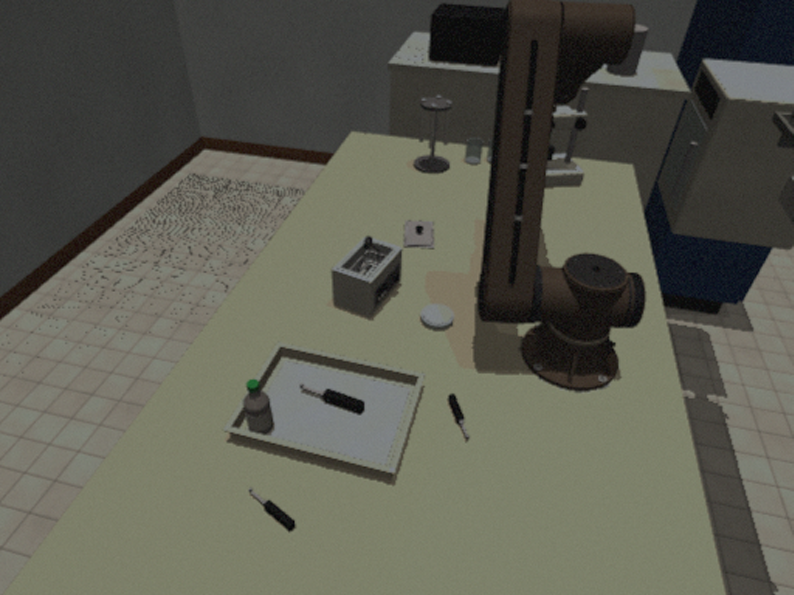

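The top view shows the hook in the tray, from handle tail (288,301) to tip (297,230). The cleaner is centred near (490,240), the petri dish is at (458,348), and the lid is at (648,281). Next I'll enlarge these.

Run:
```python
from h import *
t=cv2.imread('pics/raw_t.png');s=cv2.imread('pics/raw_s.png')
a=lambda im,x,y,w,h,f:cv2.resize(im[y:y+h,x:x+w],None,fx=f,fy=f,interpolation=cv2.INTER_CUBIC)
L=a(t,160,140,60,60,6.5)
R=a(t,275,123,78,68,5); C=np.zeros((600,800,3),np.uint8)
C[:390,:390]=L;C[:340,400:790]=R
C[390:590,:280]=a(s,190,240,70,50,4)   # side hook
C[345:600,400:760]=a(s,205,145,72,51,5)
cv2.imwrite('pics/c1.png',C)
f=lambda u,v,z:px('top',u/1.55,v/1.55,z)
print('hook tail',f(288,301,36),'tip',f(297,230,30))
for u,v in((454,200),(540,214),(527,284),(437,268)):print(f(u,v,130 if v<250 else 130))
print('petri',f(458,348,20),'lid',f(648,281,20),'bottle',f(228,190,145))
```

```text
hook tail [465.7 317.8  36. ] tip [624.7 299.8  30. ]
[652.8 -40.  130. ]
[ 618.8 -212.8  130. ]
[ 475.9 -179.   130. ]
[512.7  -1.  130. ]
petri [357.  -47.5  20. ] lid [ 493.5 -465.5   20. ] bottle [681.4 419.3 145. ]
```

View pics/c1.png

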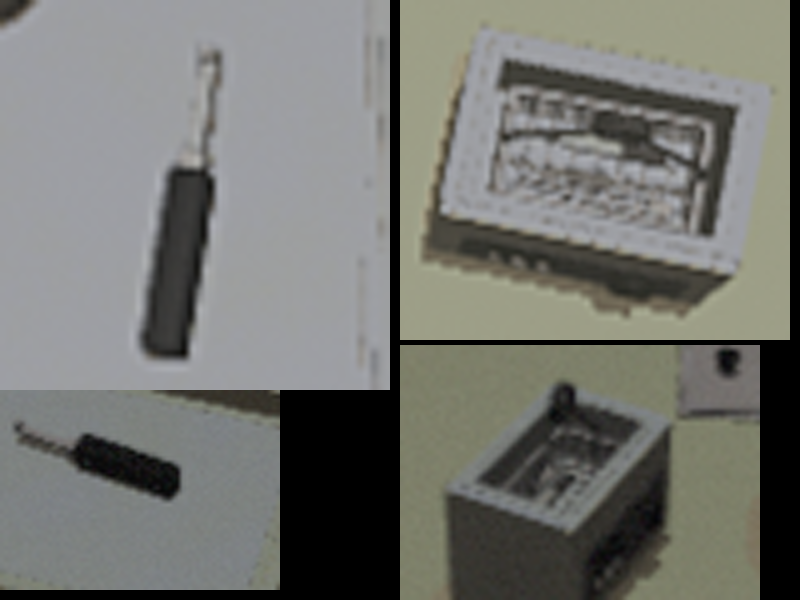

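Run:
```python
from h import *
A=lambda x,y:(160+x/6.5,140+y/6.5);B=lambda x,y:(275+(x-400)/5,123+y/5)
for n,p,z in(('tail',(163,356),30),('tailtop',(165,350),36),('front',(190,168),36),('tip',(210,50),32)):print(n,px('top',*A(*p),z))
S=lambda x,y:(190+x/4,240+(y-390)/4)
for n,p,z in(('s tail',(172,482),28),('s front',(83,450),28),('s tip',(18,425),32)):print(n,px('side',*S(*p),z))
c=[px('top',*B(*p),130) for p in((478,25),(775,88),(735,272),(443,215))]
c=np.array(c);print(c,c.mean(0));
for i in range(4):
  d=c[(i+1)%4]-c[i];print(np.linalg.norm(d).round(1),np.degrees(np.arctan2(d[1],d[0])).round(1))
for z in(180,190,198):print('eye',z,px('top',*B(622,130),z),px('side',238,156,z))
```

```text
tail [464.6 321.5  30. ]
tailtop [466.9 319.2  36. ]
front [562.5 306.6  36. ]
tip [626.6 297.   32. ]
s tail [467.9 330.5  28. ]
s front [556.3 315.4  28. ]
s tip [622.3 305.4  32. ]
[[ 656.3  -32.9  130. ]
 [ 610.4 -217.4  130. ]
 [ 494.  -186.1  130. ]
 [ 534.4   -6.9  130. ]] [ 573.775 -110.825  130.   ]
190.1 -104.0
120.5 164.9
183.7 77.3
124.6 -12.0
eye 180 [ 573.2 -112.2  180. ] [ 570.4 -114.8  180. ]
eye 190 [ 570.7 -110.5  190. ] [ 566.4 -100.3  190. ]
eye 198 [ 568.6 -109.2  198. ] [563.2 -88.7 198. ]
```

The cleaner is centred near (574,-111) with yaw about -13.5°, and the eye is near (573,-112,180). The hook origin is near (515,313) with yaw about -8°. I'll fly to a point above the hook.

>>> {"fn": "arm_command", "kwargs": {"delta_pos": [[0.1, 0.1, 0.08], [0.2, 0.2, 0.16], [0.3, 0.3, 0.24], [0.4, 0.4, 0.32], [0.48, 0.48, 0.4]], "delta_rot": [[0, 0, 0], [0, 0, 0], [0, 0, 0], [0, 0, 0], [0, 0, 0]], "claw": [0, 0, 0, 0, 0]}}

```text
t: 0.52
eef_pos: [287.8, -480.4, 315.4]
tcp_rot: [-3.141, -0.0, 0.27]
ft_force: [0.5, -0.3, -0.5]
opening: 1.004
grip_force: 0.0
```

>>> {"fn": "arm_command", "kwargs": {"delta_pos": [[0.1, 0.12, 0], [0.2, 0.25, 0], [0.29, 0.37, 0], [0.38, 0.5, 0], [0.48, 0.62, 0]], "delta_rot": [[0, 0, 0], [0, 0, 0], [0, 0, 0], [0, 0, 0], [0, 0, 0]], "claw": [0, 0, 0, 0, 0]}}

```text
t: 0.93
eef_pos: [407.1, -325.4, 314.6]
tcp_rot: [-3.141, 0.0, 0.27]
ft_force: [0.0, -0.4, 0.1]
opening: 0.999
grip_force: 0.0
```

>>> {"fn": "arm_command", "kwargs": {"delta_pos": [[0.06, 0.14, 0], [0.13, 0.29, 0], [0.19, 0.43, 0], [0.26, 0.58, 0], [0.32, 0.72, 0]], "delta_rot": [[0, 0, 0], [0, 0, 0], [0, 0, 0], [0, 0, 0], [0, 0, 0]], "claw": [0, 0, 0, 0, 0]}}

```text
t: 1.35
eef_pos: [487.1, -145.3, 314.6]
tcp_rot: [-3.141, 0.0, 0.27]
ft_force: [0.1, 0.1, 0.7]
opening: 0.998
grip_force: 0.0
```

>>> {"fn": "arm_command", "kwargs": {"delta_pos": [[0.03, 0.15, 0], [0.06, 0.3, 0], [0.1, 0.46, 0], [0.13, 0.61, 0], [0.16, 0.76, 0]], "delta_rot": [[0, 0, -0.05], [0, 0, -0.1], [0, 0, -0.16], [0, 0, -0.21], [0, 0, -0.26]], "claw": [0, 0, 0, 0, 0]}}

```text
t: 1.77
eef_pos: [526.5, 44.6, 314.5]
tcp_rot: [3.141, 0.0, -0.142]
ft_force: [0.2, -0.6, 0.1]
opening: 1.001
grip_force: 0.0
```

>>> {"fn": "arm_command", "kwargs": {"delta_pos": [[0.01, 0.15, 0], [0.03, 0.3, 0], [0.04, 0.46, 0], [0.06, 0.61, 0], [0.07, 0.76, 0]], "delta_rot": [[0, 0, 0], [0, 0, 0], [0, 0, 0], [0, 0, 0], [0, 0, 0]], "claw": [0, 0, 0, 0, 0]}}

```text
t: 2.18
eef_pos: [544.0, 234.6, 314.4]
tcp_rot: [3.141, 0.0, -0.138]
ft_force: [1.2, -1.5, -0.7]
opening: 1.003
grip_force: 0.0
```

>>> {"fn": "arm_command", "kwargs": {"delta_pos": [[0, 0.1, -0.1], [0, 0.2, -0.2], [0, 0.3, -0.3], [0, 0.3, -0.36], [0, 0.3, -0.36]], "delta_rot": [[0, 0, 0], [0, 0, 0], [0, 0, 0], [0, 0, 0], [0, 0, 0]], "claw": [0, 0, 0, 0, 0]}}

```text
t: 2.6
eef_pos: [542.5, 308.2, 220.7]
tcp_rot: [3.138, 0.005, -0.137]
ft_force: [0.9, -0.4, -0.3]
opening: 0.999
grip_force: 0.0
```

Run:
```python
from h import *
s=state();print(s['t'],s['eef_pos'],s['tcp_rot'])
snap('wrist','w1.png',None,1.5)
for p in((515,313,36),(562,306,36),(627,297,32)):print(proj('wrist',p))
```

```text
2.6 [542.45595459 308.22628217 220.69455446] [ 3.13813737  0.00549114 -0.13665419]
[252.5 197.1]
[253.  154.9]
[253.   90.8]
```

View pics/w1.png

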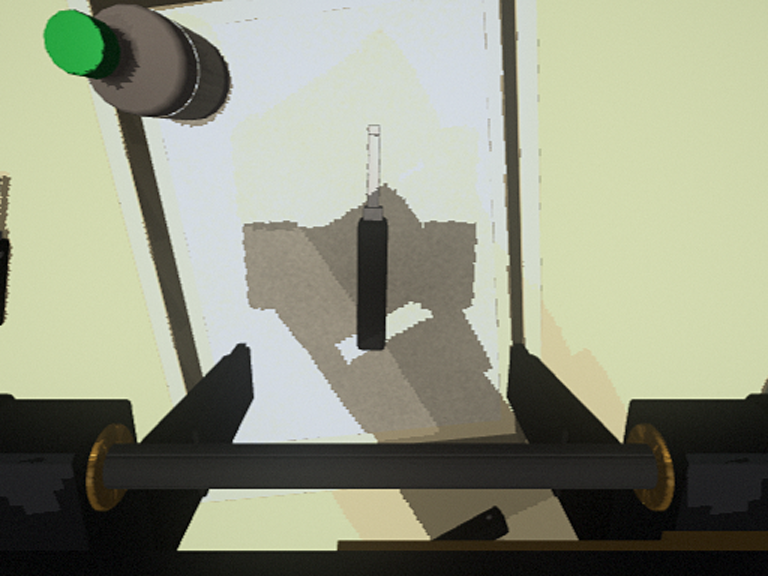

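The wrist view shows the handle front at (372,218), its tail at (371,348) and the tip at (374,126). The pads are symmetric about it.

Run:
```python
from h import *
s=state();print(s['eef_pos'],s['tcp_rot'])
P=[px('wrist',u/1.5,v/1.5,z) for u,v,z in((372,218,36),(371,349,36),(374,125,32),(372.5,213,28))]
print(P);d=P[0]-P[1];print(np.linalg.norm(d),np.arctan2(d[1],d[0]));d=P[2]-P[1];print(np.linalg.norm(d),np.arctan2(d[1],d[0]))
```

```text
[543.33939756 307.68256349 222.99350741] [ 3.13946404  0.00317175 -0.13769649]
[array([572.9, 309.8,  36. ]), array([473.3, 324.8,  36. ]), array([634.7, 299.7,  32. ]), array([575.2, 309.2,  28. ])]
100.72318501715478 -0.14947904916137936
163.38901431858878 -0.15427844629865234
```

>>> {"fn": "arm_command", "kwargs": {"delta_pos": [[0.0, 0.0, -0.15], [0.01, 0.01, -0.3], [0.01, 0.01, -0.45], [0.01, 0.01, -0.6], [0.01, 0.01, -0.6]], "delta_rot": [[0, 0, -0.008], [0, 0, -0.008], [0, 0, -0.008], [0, 0, -0.008], [0, 0, -0.008]], "claw": [0, 0, 0, 0, 0]}}

```text
t: 3.07
eef_pos: [544.7, 308.2, 69.8]
tcp_rot: [3.137, 0.007, -0.152]
ft_force: [-0.0, -0.0, -0.4]
opening: 1.002
grip_force: 0.0
```

Run:
```python
from h import *
for i in range(4): read_camera('wrist')
s=state();print(s['t'],s['eef_pos'],s['tcp_rot'])
snap('wrist','w2.png',None,1.5)
for p in((562,306,36),(573,310,36)):print(proj('wrist',p)*1.5)
```

```text
3.2667 [548.17368678 310.36420304  77.76916859] [-3.13950891 -0.00349435 -0.15165842]
[387.9  302.25]
[375.15 279.75]
```

View pics/w2.png

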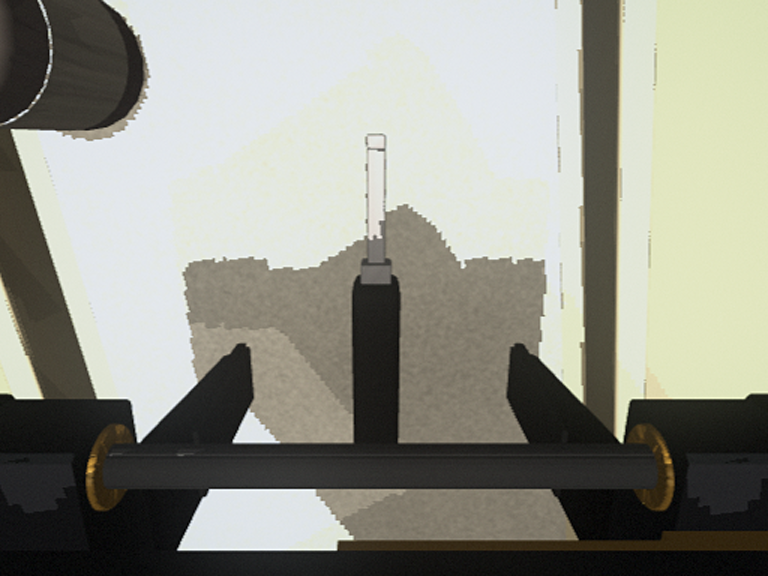

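The handle front is at (376,281), which confirms hook origin (523,317) and yaw -0.15. It sits midway between the fingers. I'll descend gently to grasp at hook x of about 36.

>>> {"fn": "arm_command", "kwargs": {"delta_pos": [[0.02, 0.004, -0.05], [0.035, 0.006, -0.1], [0.048, 0.008, -0.14], [0.048, 0.008, -0.17], [0.048, 0.008, -0.19]], "delta_rot": [[0, 0, 0], [0, 0, 0], [0, 0, 0], [0, 0, 0], [0, 0, 0]], "claw": [0, 0, 0, 0, 0]}}

```text
t: 3.73
eef_pos: [558.3, 311.9, 25.4]
tcp_rot: [3.141, 0.002, -0.151]
ft_force: [-0.1, -1.2, 0.2]
opening: 0.999
grip_force: 0.0
```

>>> {"fn": "arm_command", "kwargs": {"delta_pos": [[0, 0, -0.015], [0, 0, -0.03], [0, 0, -0.045], [0, 0, -0.057], [0, 0, -0.064]], "delta_rot": [[0, 0, 0], [0, 0, 0], [0, 0, 0], [0, 0, 0], [0, 0, 0]], "claw": [0, 0, 0, 0, 0]}}

```text
t: 4.15
eef_pos: [558.5, 312.1, 10.9]
tcp_rot: [3.141, 0.0, -0.151]
ft_force: [0.3, 0.2, -0.2]
opening: 0.997
grip_force: 0.0
```

>>> {"fn": "arm_command", "kwargs": {"delta_pos": [[0, 0, 0], [0, 0, 0], [0, 0, 0], [0, 0, 0], [0, 0, 0]], "delta_rot": [[0, 0, 0], [0, 0, 0], [0, 0, 0], [0, 0, 0], [0, 0, 0]], "claw": [0.2, 0.5, 1, 1, 1]}}

```text
t: 4.57
eef_pos: [558.7, 312.1, 11.4]
tcp_rot: [-3.142, -0.0, -0.151]
ft_force: [0.2, -0.7, -0.2]
opening: 0.705
grip_force: 0.0
```

>>> {"fn": "arm_command", "kwargs": {"delta_pos": [[0, 0, 0], [0, 0, 0], [0, 0, 0], [0, 0, 0], [0, 0, 0]], "delta_rot": [[0, 0, 0], [0, 0, 0], [0, 0, 0], [0, 0, 0], [0, 0, 0]], "claw": [1, 1, 1, 1, 1]}}

```text
t: 4.98
eef_pos: [558.6, 312.1, 11.2]
tcp_rot: [3.142, 0.0, -0.151]
ft_force: [-0.7, -0.4, -0.1]
opening: 0.355
grip_force: 0.0
```

>>> {"fn": "arm_command", "kwargs": {"delta_pos": [[0, 0, 0], [0, 0, 0], [0, 0, 0], [0, 0, 0], [0, 0, 0]], "delta_rot": [[0, 0, 0], [0, 0, 0], [0, 0, 0], [0, 0, 0], [0, 0, 0]], "claw": [1, 1, 1, 1, 1]}}

```text
t: 5.4
eef_pos: [558.6, 312.0, 11.2]
tcp_rot: [3.141, 0.0, -0.151]
ft_force: [1.0, -1.1, -0.2]
opening: 0.227
grip_force: 30.0
```

>>> {"fn": "arm_command", "kwargs": {"delta_pos": [[0, 0, 0], [0, 0, 0.02], [0, 0, 0.04], [0, 0, 0.06], [0, 0, 0.08]], "delta_rot": [[0, 0, 0], [0, 0, 0], [0, 0, 0], [0, 0, 0], [0, 0, 0]], "claw": [1, 1, 1, 1, 1]}}

```text
t: 5.82
eef_pos: [558.7, 312.2, 31.9]
tcp_rot: [-3.142, -0.0, -0.151]
ft_force: [0.1, 0.0, -1.6]
opening: 0.227
grip_force: 30.0
```

The grip holds (opening 0.227 is about 22 mm, 30 N). I'll carry the hook over.

>>> {"fn": "arm_command", "kwargs": {"delta_pos": [[0, 0, 0.05], [0, 0, 0.12], [0, 0, 0.2], [0, 0, 0.28], [0, 0, 0.36]], "delta_rot": [[0, 0, 0], [0, 0, 0], [0, 0, 0], [0, 0, 0], [0, 0, 0]], "claw": [1, 1, 1, 1, 1]}}

```text
t: 6.23
eef_pos: [558.5, 312.1, 123.2]
tcp_rot: [-3.141, -0.0, -0.151]
ft_force: [0.4, 0.2, -0.7]
opening: 0.229
grip_force: 30.0
```

>>> {"fn": "arm_command", "kwargs": {"delta_pos": [[-0.02, -0.03, 0.07], [-0.06, -0.1, 0.14], [-0.1, -0.16, 0.2], [-0.15, -0.24, 0.26], [-0.2, -0.32, 0.28]], "delta_rot": [[0, 0, 0], [0, 0, 0], [0, 0, 0], [0, 0, 0], [0, 0, 0]], "claw": [1, 1, 1, 1, 1]}}

```text
t: 6.65
eef_pos: [508.5, 231.7, 194.1]
tcp_rot: [-3.14, -0.003, -0.151]
ft_force: [0.4, -0.1, -0.5]
opening: 0.231
grip_force: 30.0
```

>>> {"fn": "arm_command", "kwargs": {"delta_pos": [[-0.04, -0.11, 0], [-0.08, -0.22, 0], [-0.12, -0.33, 0], [-0.16, -0.44, 0], [-0.2, -0.56, 0]], "delta_rot": [[0, 0, -0.01], [0, 0, -0.02], [0, 0, -0.03], [0, 0, -0.04], [0, 0, -0.054]], "claw": [1, 1, 1, 1, 1]}}

```text
t: 7.07
eef_pos: [457.9, 91.2, 192.2]
tcp_rot: [-3.141, -0.001, -0.236]
ft_force: [0.2, -0.2, -1.0]
opening: 0.235
grip_force: 30.0
```

>>> {"fn": "arm_command", "kwargs": {"delta_pos": [[-0.01, -0.13, 0], [-0.02, -0.26, 0], [-0.03, -0.38, 0], [-0.04, -0.48, 0], [-0.04, -0.56, 0]], "delta_rot": [[0, 0, 0], [0, 0, 0], [0, 0, 0], [0, 0, 0], [0, 0, 0]], "claw": [1, 1, 1, 1, 1]}}

```text
t: 7.48
eef_pos: [448.0, -49.6, 192.2]
tcp_rot: [3.141, -0.001, -0.237]
ft_force: [0.8, -0.0, -0.6]
opening: 0.234
grip_force: 30.0
```

>>> {"fn": "arm_command", "kwargs": {"delta_pos": [[0, -0.05, -0.03], [0, -0.09, -0.06], [0, -0.12, -0.09], [0, -0.14, -0.11], [0, -0.14, -0.12]], "delta_rot": [[0, 0, 0], [0, 0, 0], [0, 0, 0], [0, 0, 0], [0, 0, 0]], "claw": [1, 1, 1, 1, 1]}}

```text
t: 7.9
eef_pos: [448.4, -83.2, 160.5]
tcp_rot: [3.142, 0.001, -0.236]
ft_force: [0.4, 0.3, -1.2]
opening: 0.226
grip_force: 30.0
```

Run:
```python
from h import *
for i in range(4): read_camera('side')
s=state();print(s['t'],s['eef_pos'],s['tcp_rot'],s['grip_force'])
snap('wrist','w3.png');snap('side','s3.png');snap('top','t3.png')
w=cv2.imread('pics/w3.png');si=cv2.imread('pics/s3.png')
C=np.zeros((600,800,3),np.uint8)
a=cv2.resize(w[0:280,100:420],None,fx=1.25,fy=1.25);C[:350,:400]=a
b=cv2.resize(si[130:200,200:280],None,fx=5,fy=5,interpolation=cv2.INTER_CUBIC);C[:350,400:]=b
t=cv2.imread('pics/t3.png');C[350:600,:400]=cv2.resize(t[123:173,275:355],None,fx=5,fy=5,interpolation=cv2.INTER_CUBIC)
cv2.imwrite('pics/c3.png',C)
```

```text
8.1 [448.6825783  -82.37206758 161.26070822] [ 3.14155553e+00  1.02000817e-04 -2.35280938e-01] 29.979829788208008
```

View pics/c3.png

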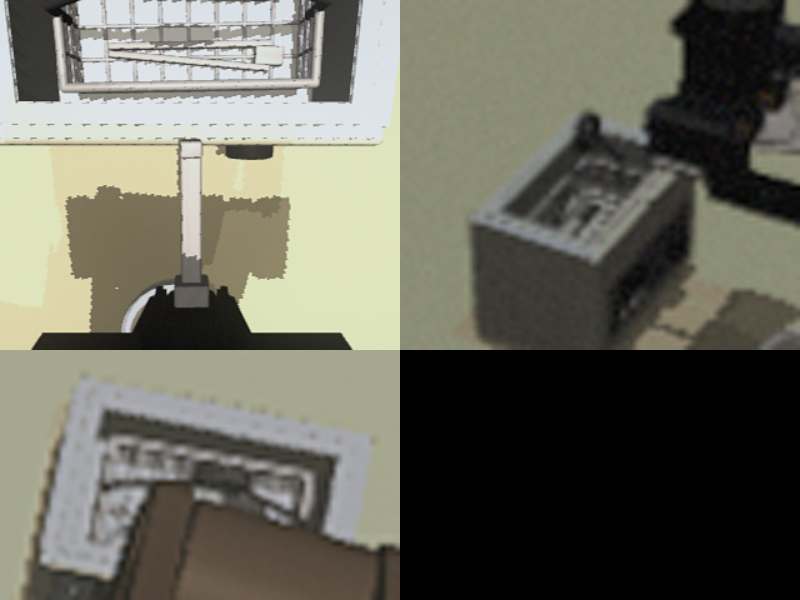

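The wrist crop shows the bar (column 190) centred on the basket (columns 58 to 322) and the mouth edge level, so yaw is aligned. I'll check the numbers.

Run:
```python
from h import *
g=lambda x,y,z:px('wrist',100+x/1.25,y/1.25,z)
s=state();print(s['eef_pos'])
bl,br=g(58,88,105),g(322,84,105);print('basket front rim',bl,br,np.linalg.norm(bl-br),(bl+br)/2)
print('mouth front',g(12,102,130),g(355,101,130))
print('cleaner front edge',g(190,140,130))
print('tip top',g(190,141,156+26),'bar front of ferrule',g(192,285,156+22))
ey=np.array([573,-112,180.]);R=np.array([[np.cos(.235),np.sin(.235)],[-np.sin(.235),np.cos(.235)]])
for n,p in(('front',(bl+br)/2),('eye',ey),('tip',g(190,141,182)),('cen',np.array([573.8,-110.8]))):print(n,R@0+ np.array([[np.cos(.235),-np.sin(.235)],[np.sin(.235),np.cos(.235)]])@(p[:2]-s['eef_pos'][:2]))
```

```text
[448.73335296 -82.50205852 161.39355048]
basket front rim [558.9 -38.1 105. ] [ 529.6 -168.4  105. ] 133.55365962788142 [ 544.25 -103.25  105.  ]
mouth front [554.9 -22.7 130. ] [ 519.  -174.5  130. ]
cleaner front edge [519.7 -97.5 130. ]
tip top [522.1 -98.2 182. ] bar front of ferrule [468.1 -86.  178. ]Traceback (most recent call last):
  File "<stdin>", line 9, in <module>
ValueError: matmul: Input operand 1 does not have enough dimensions (has 0, gufunc core with signature (n?,k),(k,m?)->(n?,m?) requires 1)
```

Bar tip and basket measured in the same camera are aligned to within about 2 mm. The eye is about 48 mm ahead of the tip. I'll raise 5 mm, advance 36 mm, and look.

>>> {"fn": "arm_command", "kwargs": {"delta_pos": [[0.02, -0.005, 0.01], [0.05, -0.012, 0.02], [0.08, -0.019, 0.02], [0.12, -0.029, 0.02], [0.14, -0.033, 0.02]], "delta_rot": [[0, 0, 0], [0, 0, 0], [0, 0, 0], [0, 0, 0], [0, 0, 0]], "claw": [1, 1, 1, 1, 1]}}

```text
t: 8.67
eef_pos: [485.3, -91.6, 166.2]
tcp_rot: [3.141, -0.001, -0.236]
ft_force: [0.3, -0.2, -1.0]
opening: 0.229
grip_force: 30.0
```

Run:
```python
from h import *
for i in range(4): read_camera('side')
s=state();print(s['t'],s['eef_pos'],s['tcp_rot'],s['ft_force'])
snap('wrist','w4.png');snap('side','s4.png')
w=cv2.imread('pics/w4.png');si=cv2.imread('pics/s4.png')
C=np.zeros((600,800,3),np.uint8)
C[:600,:480]=cv2.resize(w[0:250,152:352],None,fx=2.4,fy=2.4)
C[:320,480:]=cv2.resize(si[140:180,220:260],None,fx=8,fy=8,interpolation=cv2.INTER_CUBIC)
cv2.imwrite('pics/c4.png',C)
```

```text
8.8667 [483.44070592 -91.08907167 165.85235972] [-3.14158970e+00  8.14324709e-04 -2.36002249e-01] [ 0.4926947  -1.12427075 -0.69742093]
```

View pics/c4.png

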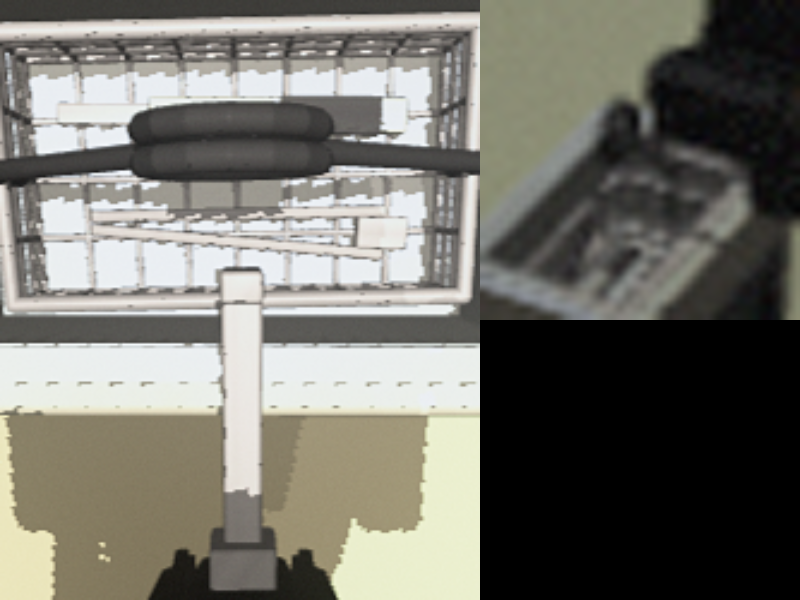

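The eye spans columns 128 to 333 (centre 231) and the bar is at column 241, about 2 mm off. The tip end is at row 268 and the eye's mid-line at row 142.

Run:
```python
from h import *
g=lambda x,y,z:px('wrist',152+x/2.4,y/2.4,z)
s=state();p0=s['eef_pos'][:2];c,n=np.cos(.235),np.sin(.235);M=np.array([[c,-n],[n,c]])
print(s['eef_pos'])
for k,p in(('eye mid',g(231,143,196)),('eyeL',g(128,140,180)),('eyeR',g(333,140,180)),('tip',g(240,269,187)),('ferrule front',g(242,545,183))):print(k,p,(M@(p[:2]-p0)).round(1))
```

```text
[483.24152359 -91.04866225 166.01956142]
eye mid [ 577.  -110.3  196. ] [95.7  3.1]
eyeL [583.2 -92.5 180. ] [97.5 21.9]
eyeR [ 574.6 -128.3  180. ] [ 97.5 -15. ]
tip [ 557.  -106.9  187. ] [75.4  1.8]
ferrule front [503.3 -94.3 183. ] [20.3  1.5]
```

>>> {"fn": "arm_command", "kwargs": {"delta_pos": [[0.015, 0.002, 0], [0.04, -0.003, 0], [0.065, -0.009, 0], [0.09, -0.015, 0], [0.11, -0.02, 0]], "delta_rot": [[0, 0, 0], [0, 0, 0], [0, 0, 0], [0, 0, 0], [0, 0, 0]], "claw": [1, 1, 1, 1, 1]}}

```text
t: 9.38
eef_pos: [512.1, -96.4, 166.2]
tcp_rot: [3.141, -0.0, -0.236]
ft_force: [-0.6, 0.2, -1.3]
opening: 0.23
grip_force: 30.0
```

>>> {"fn": "arm_command", "kwargs": {"delta_pos": [[0.01, -0.003, 0], [0.02, -0.005, 0], [0.028, -0.007, 0], [0.028, -0.007, 0], [0.028, -0.007, 0]], "delta_rot": [[0, 0, 0], [0, 0, 0], [0, 0, 0], [0, 0, 0], [0, 0, 0]], "claw": [1, 1, 1, 1, 1]}}

```text
t: 9.8
eef_pos: [518.0, -97.9, 166.1]
tcp_rot: [3.142, 0.0, -0.236]
ft_force: [0.5, -0.1, -1.6]
opening: 0.233
grip_force: 30.0
```

Run:
```python
from h import *
for i in range(2): read_camera('side')
s=state();print(s['t'],s['eef_pos'],s['tcp_rot'],s['ft_force'])
snap('wrist','w5.png')
w=cv2.imread('pics/w5.png')
cv2.imwrite('pics/c5.png',cv2.resize(w[50:300,152:352],None,fx=2.4,fy=2.4))
```

```text
9.9 [517.95651344 -97.87055526 166.20430958] [ 3.14148896e+00  5.20242476e-05 -2.36032918e-01] [ 0.93387191 -0.70023057 -0.89720244]
```

View pics/c5.png

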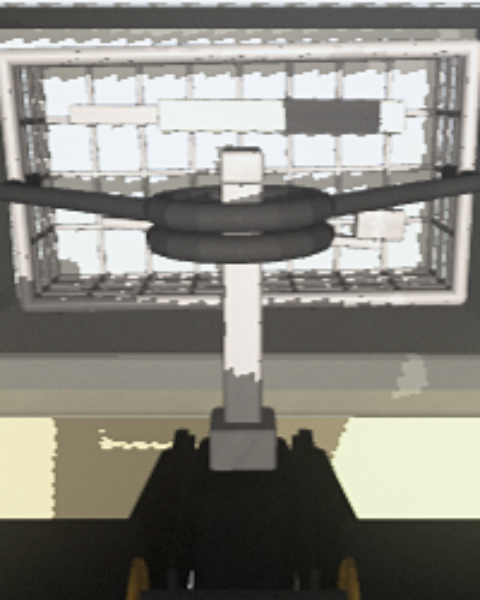

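The bar is through the eye, centred (eye 240, bar 241), with the stop beyond it at rows 150 to 185. I'll lift slowly.

>>> {"fn": "arm_command", "kwargs": {"delta_pos": [[0, 0, 0.01], [0, 0, 0.02], [0, 0, 0.03], [0, 0, 0.04], [0, 0, 0.05]], "delta_rot": [[0, 0, 0], [0, 0, 0], [0, 0, 0], [0, 0, 0], [0, 0, 0]], "claw": [1, 1, 1, 1, 1]}}

```text
t: 10.37
eef_pos: [518.1, -97.9, 179.0]
tcp_rot: [3.141, -0.0, -0.236]
ft_force: [0.9, 0.0, -1.6]
opening: 0.228
grip_force: 30.0
```

>>> {"fn": "arm_command", "kwargs": {"delta_pos": [[0, 0, 0.006], [0, 0, 0.012], [0, 0, 0.02], [0, 0, 0.028], [0, 0, 0.036]], "delta_rot": [[0, 0, 0], [0, 0, 0], [0, 0, 0], [0, 0, 0], [0, 0, 0]], "claw": [1, 1, 1, 1, 1]}}

```text
t: 10.78
eef_pos: [518.0, -97.9, 187.7]
tcp_rot: [3.142, 0.0, -0.236]
ft_force: [0.1, -0.2, -4.3]
opening: 0.228
grip_force: 30.0
```

>>> {"fn": "arm_command", "kwargs": {"delta_pos": [[0, 0, 0.01], [0, 0, 0.02], [0, 0, 0.02], [0, 0, 0.02], [0, 0, 0.02]], "delta_rot": [[0, 0, 0], [0, 0, 0], [0, 0, 0], [0, 0, 0], [0, 0, 0]], "claw": [1, 1, 1, 1, 1]}}

```text
t: 11.2
eef_pos: [518.0, -97.9, 192.6]
tcp_rot: [3.142, 0.0, -0.236]
ft_force: [0.3, -0.4, -3.6]
opening: 0.227
grip_force: 30.0
```

Run:
```python
from h import *
for i in range(3): read_camera('side')
s=state();print(s['t'],s['eef_pos'],s['tcp_rot'],s['ft_force'],s['moment'])
snap('wrist','w6.png')
w=cv2.imread('pics/w6.png')
cv2.imwrite('pics/c6.png',cv2.resize(w[50:300,152:352],None,fx=2.4,fy=2.4))
```

```text
11.35 [518.0327624  -97.89849016 192.52143206] [ 3.14151806e+00  3.20527956e-04 -2.36020072e-01] [-0.37393815  0.2352692  -4.87747137] [0.07261129 0.14946505 0.02602784]
```

View pics/c6.png

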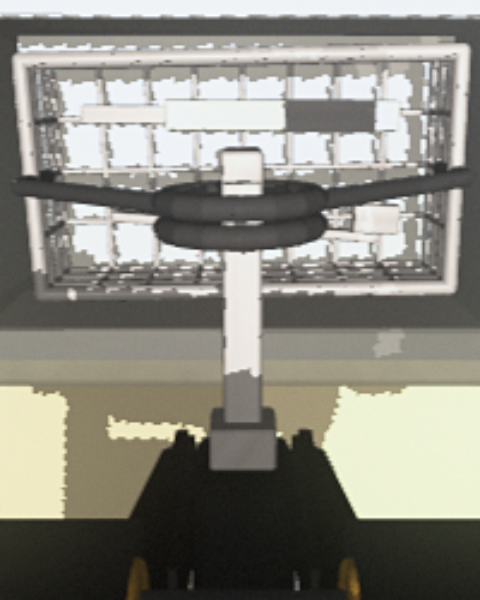

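The load is carried (about 3 N), the bar hasn't drooped, and both instruments are in. I'll continue up 92 mm.

>>> {"fn": "arm_command", "kwargs": {"delta_pos": [[0, 0, 0.01], [0, 0, 0.025], [0, 0, 0.045], [0, 0, 0.065], [0, 0, 0.085]], "delta_rot": [[0, 0, 0], [0, 0, 0], [0, 0, 0], [0, 0, 0], [0, 0, 0]], "claw": [1, 1, 1, 1, 1]}}

```text
t: 11.82
eef_pos: [518.2, -97.9, 214.6]
tcp_rot: [3.141, -0.0, -0.236]
ft_force: [0.5, -0.3, -4.6]
opening: 0.228
grip_force: 30.0
```

>>> {"fn": "arm_command", "kwargs": {"delta_pos": [[0, 0, 0.02], [0, 0, 0.04], [0, 0, 0.06], [0, 0, 0.08], [0, 0, 0.1]], "delta_rot": [[0, 0, 0], [0, 0, 0], [0, 0, 0], [0, 0, 0], [0, 0, 0]], "claw": [1, 1, 1, 1, 1]}}

```text
t: 12.23
eef_pos: [518.1, -97.9, 239.4]
tcp_rot: [3.142, -0.0, -0.236]
ft_force: [-0.3, -0.2, -3.4]
opening: 0.232
grip_force: 30.0
```

>>> {"fn": "arm_command", "kwargs": {"delta_pos": [[0, 0, 0.02], [0, 0, 0.04], [0, 0, 0.06], [0, 0, 0.08], [0, 0, 0.1]], "delta_rot": [[0, 0, 0], [0, 0, 0], [0, 0, 0], [0, 0, 0], [0, 0, 0]], "claw": [1, 1, 1, 1, 1]}}

```text
t: 12.65
eef_pos: [518.1, -97.9, 264.4]
tcp_rot: [3.142, 0.0, -0.236]
ft_force: [0.3, 0.4, -4.6]
opening: 0.23
grip_force: 30.0
```

>>> {"fn": "arm_command", "kwargs": {"delta_pos": [[0, 0, 0.02], [0, 0, 0.04], [0, 0, 0.06], [0, 0, 0.075], [0, 0, 0.083]], "delta_rot": [[0, 0, 0], [0, 0, 0], [0, 0, 0], [0, 0, 0], [0, 0, 0]], "claw": [1, 1, 1, 1, 1]}}

```text
t: 13.07
eef_pos: [518.2, -97.9, 285.3]
tcp_rot: [3.141, -0.001, -0.236]
ft_force: [0.4, 0.2, -3.9]
opening: 0.23
grip_force: 30.0
```

Run:
```python
from h import *
for i in range(60): read_camera('side')
s=state();print(s['t'],s['eef_pos'],s['tcp_rot'],s['ft_force'],s['moment'])
snap('wrist','w7.png');snap('side','s7.png')
w=cv2.imread('pics/w7.png');si=cv2.imread('pics/s7.png')
C=np.zeros((600,800,3),np.uint8)
C[:,:480]=cv2.resize(w[50:300,152:352],None,fx=2.4,fy=2.4)
C[:400,480:]=cv2.resize(si[120:200,204:268],None,fx=5,fy=5,interpolation=cv2.INTER_CUBIC)
cv2.imwrite('pics/c7.png',C)
# motion check between frames
a=read_camera('wrist').astype(int)
for i in range(5): b=read_camera('wrist').astype(int); print(abs(a-b)[50:230,152:352].mean().round(2),end=' ')
```

```text
16.0667 [518.08352657 -97.89139312 284.62284192] [ 3.14152897e+00  1.25310078e-04 -2.35986621e-01] [ 0.04419337  0.9947114  -4.50510384] [ 0.06645627  0.1651658  -0.0436446 ]
1.26 1.26 1.26 1.27 1.26
```

View pics/c7.png

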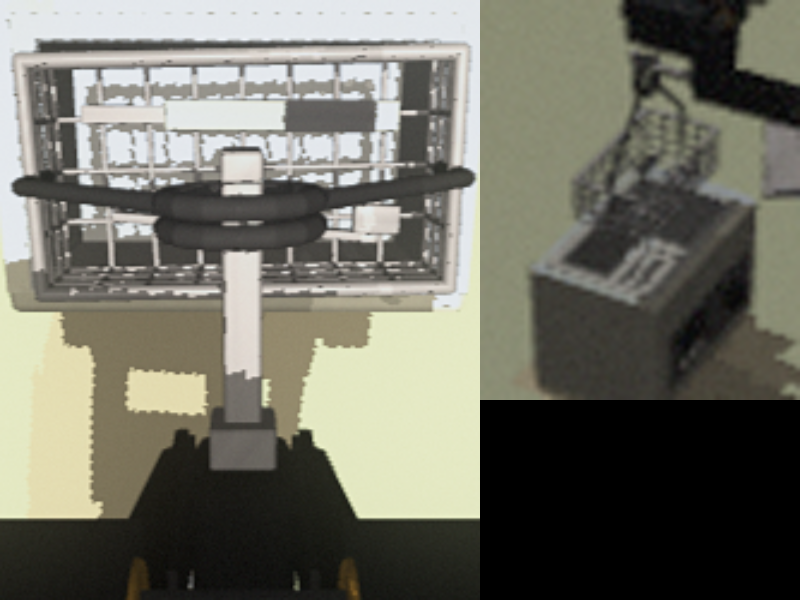

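The basket hangs level and still above the tank, with both instruments in it and clear of the rim. Its underside is at about 170 mm. I'm handing in.

```bash
python3 -c "
from cell import *
print(job_done())"
```

```text
the job is handed in; nothing more can be done
None
```

The job is handed in, result not shown: the basket hangs level and still from the hook over the tank, underside about 4 cm above the rim, both instruments in it.

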